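# Change over the pots in the incubating reader

## Task

Change the sample pots in the reader: raise its lid until the hinge springs hold it open by themselves, move every used pot (blue cap) from the carriage into the red discard tray, and stand every fresh pot (orange cap) from the bench upright in a pocket of the drawn-out carriage, one to a pocket. Then push the carriage home until its spring detent clicks in and it stays there, and finally shut the lid fully. Leave the other things on the bench where they are.

Things in the scene. Friction and masses are not known exactly. Their poses are not given: they have to be found in the camera images.
- reader: Fixed bench-top reader with white side walls. Origin on the bench under the middle of the lid's hinge line; x away from the robot, y left, z up. The loading bay runs from there 180 mm towards the robot (-x), open in front; side walls inside at y = +-125 mm, tops 110 mm up. The head behind the hinge (x 30 to 160 mm) is 172 mm tall, with a slot below it (up to 110 mm) for the carriage.
- lid_hinge (a point): Middle of the lid's hinge line, 111.5 mm above the bench; the hinge line runs along the reader's y.
- lid (a joint): Angle of the pale blue lid (180 x 270 x 8 mm, 0.8 kg) in rad: 0 shut (level), 1.75 fully open (leaning back a little past upright). Its front edge rises as it opens. It balances near 0.8: below that it falls shut, above it the hinge springs carry it slowly on to 1.75 and hold it there. Lifting or closing it takes 1 to 4 N at the grip.
- lid_grip (a point): Grip point on the orange block in the middle of the lid's front edge: 40 mm wide along the reader's y, 20 mm thick, jutting 49 mm from the lid's edge; the point is 27 mm out from that edge, 213 mm from the hinge line and, with the lid shut, 115.5 mm above the bench. Gripped across its side faces (along y), the block can turn between the fingers as the lid swings.
- carriage (a joint): Travel of the carriage in m along the reader's x: 0 drawn out towards the robot, 0.070 home at its stop. It slides with about 1 N of friction and stays where left, but from 0.054 the detent resists with up to 9 N; past 0.064 it snaps forward by itself to 0.070 and stays. Left between 0.054 and 0.062 it is pushed back.
- carriage_mid (a point): Middle of the carriage's underside, 30.5 mm above the bench; axes as the reader's; moves with the carriage (111 mm in front of the hinge line when drawn out). The carriage is 128 x 162 mm with four pockets 58 mm square, walls 4 mm thick and 13 mm high above the pocket floors (between left and right pockets a block 38 mm wide).
- pocket_near_right (a point): Centre of the floor of the pocket nearer the robot, right (-y); 35.5 mm above the bench.
- pocket_near_left (a point): Centre of the floor of the pocket nearer the robot, left (+y).
- pocket_far_right (a point): Centre of the floor of the pocket farther from the robot, right (-y).
- pocket_far_left (a point): Centre of the floor of the pocket farther from the robot, left (+y). Pockets are 62 mm apart along x and 96 mm along y.
- push_plate (a point): Middle of the robot-facing face of the yellow push plate standing across the front of the carriage: 80 mm wide along y, 8 mm thick, from 30 to 89 mm above the bench; this point is 65 mm above the bench. Push it along the reader's +x.
- discard_tray: Fixed red open tray 180 (x) x 130 (y) x 25 mm high, walls and floor 4 mm; origin on the bench under its middle, axes along its sides. Used pots go in here.
- fresh_a_mid (a point): Fresh sample pot, amber with an ORANGE cap, round, 46 mm across, 62 mm tall, 0.1 kg, weighted base, standing on the bench at the start; this point is its centre, 31 mm above its underside. May be absent.
- fresh_b_mid (a point): Fresh sample pot, amber with an ORANGE cap, round, 46 mm across, 62 mm tall, 0.1 kg, weighted base, standing on the bench at the start; this point is its centre, 31 mm above its underside. May be absent.
- fresh_c_mid (a point): Fresh sample pot, amber with an ORANGE cap, round, 46 mm across, 62 mm tall, 0.1 kg, weighted base, standing on the bench at the start; this point is its centre, 31 mm above its underside. May be absent.
- fresh_d_mid (a point): Fresh sample pot, amber with an ORANGE cap, round, 46 mm across, 62 mm tall, 0.1 kg, weighted base, standing on the bench at the start; this point is its centre, 31 mm above its underside. May be absent.
- used_a_mid (a point): Used pot, grey with a BLUE cap, same size as the fresh pots, standing in the far left pocket of the carriage at the start; this point is its centre. May be absent.
- used_b_mid (a point): Used pot, grey with a BLUE cap, same size as the fresh pots, standing in the near right pocket of the carriage at the start; this point is its centre. May be absent.
- petri_dish: Glass dish 60 mm across, 14 mm high, lying among the fresh pots. Bystander: leave it alone. Origin at its underside.
- tube_rack: Clear rack of orange tubes, 60 x 200 x 80 mm. Bystander: leave it alone. Origin at its underside.
- tip_box: Box of yellow pipette tips, 85 x 120 x 65 mm. Bystander: leave it alone. Origin at its underside.
- wash_bottle: White bottle with red cap, 64 mm across, 160 mm tall. Bystander: leave it alone. Origin at its underside.
- beaker: Glass beaker, 70 mm across, 85 mm tall. Bystander: leave it alone. Origin at its underside.
- marker: Black marker pen, 130 mm long, 18 mm thick. Bystander: leave it alone. Origin at its underside.
Not all that is in view belongs to the job. What is shaped like the part that bears fresh_b_mid but yellow is not meant.

How it is judged:
By the outcome, as a careful person would: the job done as asked, in the order asked, and still so for the second after the job is handed in, with the robot touching nothing.
Of fresh_a, fresh_b, fresh_c, fresh_d only 3 to 4 are there at a start; the rules pass over those that are not, and their reading is None.
Of used_a, used_b only 1 to 2 are there at a start; the rules pass over those that are not, and their reading is None.
At some moment in a run one of fresh_a, fresh_b, fresh_c, fresh_d may be knocked a few centimetres aside while the robot is not near it.
It also fails if it takes over 210 s, if anything falls off the work surface, if the arm or the gripper's body presses on something with over 40 N, if the wrist force passes 120 N, or if a joint passes its speed limit or range.

## Robot

A 7-joint arm with a two-finger parallel gripper is mounted at the origin on the work surface. World frame = base frame: x ahead of the robot, y to its left, z up, the work surface at z = 0. Lengths are in m, angles in degrees, forces in N, time in s.
With the tool pointing down it reaches from about 0.4 to 0.9 m from the base axis. Payload 5.6 kg.
Tool frame: the origin (TCP) lies midway between the tips of the shut fingers; the grasp point (between the pads) lies 19 mm behind it (ctrl.hold_point_z is the distance from the TCP to the grasp point, in m); z points along the fingers, y is the line along which they close (so a half turn about z gives the same grasp; the last joint's range is limited). The gripper opens to 92 mm and grips with 3 to 60 N. Pads are 20 mm wide; open, the fingers measure 128 mm over their backs; the gripper's body (75 mm by 189 mm) begins 69 mm behind the grasp point.
Start: joints at [67.093, 26.786, -0.665, 91.828, 0.344, 61.387, -3.226], TCP at [0.227, -0.609, 0.215] pointing down, gripper open.
Joint ranges: [-144.91, 144.91], [-17.63, 115.5], [-89.93, 88.59], [15.96, 139.68], [-74.01, 254.01], [8.47, 105.57], [-167.45, 167.45]. Speed limits (degrees/s): [147.25, 147.25, 180, 180, 180, 180, 180].

## Interface

Orientations are given as a 3x3 rotation matrix whose columns are the frame's x, y, z axes.
In Python, from bench import ctrl, vision gives the robot as it stands.
- The arm moves only by the tool drive_tool, never from a script. Its argument "moves" is text: rows parted by semicolons, each of 7 numbers parted by spaces: the shift along the tool's x, y, z in cm, then the turn, a rotation vector about the tool's x, y, z in degrees, then the finger opening in cm, from 0 to 9.19. A call has 1 to 10 rows; each row shifts and turns the commanded pose from where the row before left it, along the tool's axes as they then stand; what a row does not reach is not made up. A row lasts 1/12 s, in which the tool goes at most 41.7 mm and 7.16 degrees, less where a joint would pass 70% of its speed; a pose out of reach is approached as far as the arm can. A call with a gripper value outside its range is refused whole. The fingers move at their own pace and stop on an object; "grip_force" is the grip in N (left out, the last holds). Time passes only in rows, so rows that do not move let the fingers close. It gives the time, the measured TCP pose, the force, the opening and the grip force at its end, in the units of the state.
- ctrl.get_obs(): the state, without advancing time (a new reading comes with each control period).
- vision.camera(name): name is "scene" or "top" or "wrist"; returns the picture (384x512x3 uint8, red, green, blue); there is no depth.
- vision.camera_params(name): a dict with "camera_matrix" (3x3 intrinsics, pixels), "k1" (the pictures are not rectified: a ray, as slopes to the right and down, at radius r is drawn at 1 + k1 r^2 times it, then the intrinsics apply), "R" (3x3) and "t" (3): a world point X has camera coordinates R X + t; the wrist camera has in their place "hand_eye" (4x4, takes a point from camera to tool coordinates, whose origin is the TCP and whose axes are the flange's). Camera axes: x right, y down, z forward; pixel columns grow to the right and rows downward; lengths in m; the calibration is good to about 2 mm. A picture is of the moment at which its call begins: read the wrist's pose just before it. camera_params takes no time and is no camera call.
- ctrl.job_done(): hands the job in; it is judged then, once.
The state is a dict: "t": time; "joint_positions": joint angles; "dq": joint speeds; "joint_efforts": joint torques, N m; "eef_pos": TCP position; "orientation": TCP orientation; "ft_force": force on the tool from outside, world axes, zero at the start; "wrist_torque": the same for the moment, N m; "grip_width": finger opening in m; "grip_force": force on a finger pad.
Only numpy, scipy, OpenCV 4.12 (cv2) and the standard library are available. Lean on these libraries where they do the work, as an engineer would, in place of code of your own. Each camera call takes 0.05 s, during which the arm holds its last target. There are 200 camera calls.

## Working session

There is one attempt and no reset: what is moved stays moved. The work goes in short steps, Python scripts to look and compute and a tool call to move; the robot and the scene stay as the last step left them, time stands still between calls to the robot, and variables do not carry over. Pictures are saved under pics/ and viewed, at most 14 in all, crops included, and the job is handed in when it is done.

Besides the shell and the picture viewer there is one more tool, called after "Call:" as name(argument=value, ...) on one line, values as JSON. drive_tool: Moves the arm, as the interface text tells. Its arguments: {"type":"object","properties":{"moves":{"type":"string"},"grip_force":{"type":"number"}},"required":["moves"]}

```bash
mkdir -p pics; ls
python3 - <<'E'
from bench import ctrl,vision
import cv2,numpy as np
for n in("scene","top"):
    cv2.imwrite(f"pics/{n}0.png",cv2.cvtColor(vision.camera(n),cv2.COLOR_RGB2BGR))
    p=vision.camera_params(n);print(n,{k:np.round(v,4).tolist() for k,v in p.items()})
print({k:np.round(v,4).tolist() for k,v in vision.camera_params("wrist").items()})
o=ctrl.get_obs();print(o,ctrl.hold_point_z)
E
```

```text
pics
scene {'camera_matrix': [[354.0311, 0.0, 257.7367], [0.0, 354.0311, 196.5609], [0.0, 0.0, 1.0]], 'k1': -0.0117, 'R': [[0.8574, 0.5146, 0.0022], [0.429, -0.7124, -0.5553], [-0.2842, 0.4771, -0.8316]], 't': [-0.4952, -0.1863, 1.2197]}
top {'camera_matrix': [[453.1816, 0.0, 248.832], [0.0, 453.1816, 186.0892], [0.0, 0.0, 1.0]], 'k1': 0.0345, 'R': [[-0.0274, -0.9996, -0.0063], [-0.9969, 0.0278, -0.073], [0.0732, 0.0042, -0.9973]], 't': [0.0406, 0.5544, 1.3103]}
{'camera_matrix': [[299.2124, 0.0, 250.8991], [0.0, 299.2124, 191.978], [0.0, 0.0, 1.0]], 'k1': -0.0351, 'hand_eye': [[0.0011, -0.9703, -0.2418, 0.0682], [1.0, 0.0011, 0.0001, 0.0012], [0.0002, -0.2418, 0.9703, -0.1709], [0.0, 0.0, 0.0, 1.0]]}
{'t': 0.1, 'joint_positions': array([67.09278412, 26.82963329, -0.66719232, 91.87238143,  0.34319903,
       61.38800293, -3.22368188]), 'dq': array([-0.09792895, -0.03766703,  0.00130157, -0.18138052, -0.00050193,
        0.04747182,  0.01023364]), 'joint_efforts': array([ 1.76239588e-03, -5.21644449e+01, -1.22408624e-02, -2.44364870e+01,
       -5.67990134e-02,  1.40610512e-02,  7.95637288e-05]), 'eef_pos': array([ 0.22682321, -0.60860274,  0.21377416]), 'orientation': array([[ 9.37015685e-01,  3.49286742e-01, -6.15258209e-04],
       [ 3.49287274e-01, -9.37014631e-01,  1.40765061e-03],
       [-8.48322484e-05, -1.53389256e-03, -9.99998820e-01]]), 'ft_force': array([-0.76475287,  0.39763914,  0.19654534]), 'wrist_torque': array([-0.04770198,  0.00274692,  0.01873105]), 'grip_force': 0.0, 'grip_width': 0.091694963197052} 0.0187
```

View pics/scene0.png

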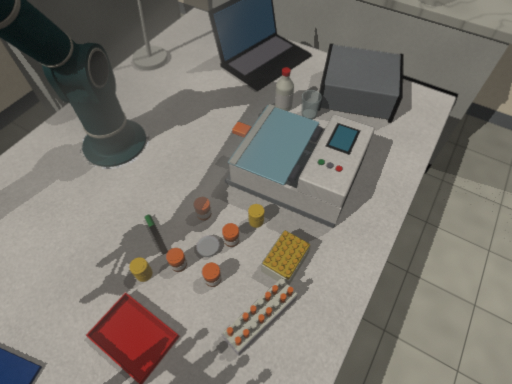

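View pics/top0.png

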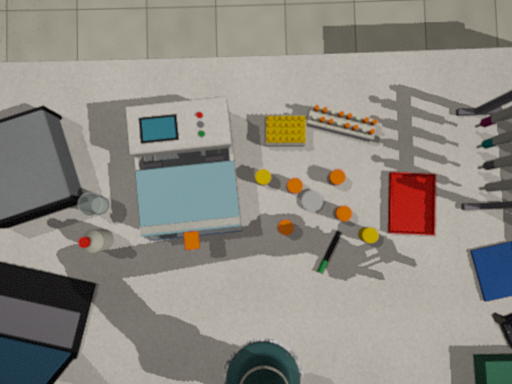

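```bash
cat > h.py <<'E'
import numpy as np,cv2
from bench import ctrl,vision
def cam(n):
    o=ctrl.get_obs();im=vision.camera(n);p=vision.camera_params(n)
    if "R" in p: R,t=np.array(p["R"]),np.array(p["t"])
    else:
        H=np.array(p["hand_eye"]);T=np.eye(4);T[:3,:3]=o["orientation"];T[:3,3]=o["eef_pos"]
        W=np.linalg.inv(T@H);R,t=W[:3,:3],W[:3,3]
    return im,(np.array(p["camera_matrix"]),p["k1"],R,t)
def toworld(c,uv,z):
    K,k1,R,t=c;uv=np.atleast_2d(uv).astype(float)
    d=np.c_[(uv[:,0]-K[0,2])/K[0,0],(uv[:,1]-K[1,2])/K[1,1]];s=d.copy()
    for _ in range(20): s=d/(1+k1*(s**2).sum(1,keepdims=True))
    r=np.c_[s,np.ones(len(s))]@R; C=-R.T@t
    return C+r*((z-C[2])/r[:,2])[:,None]
def topix(c,X):
    K,k1,R,t=c;q=np.atleast_2d(X)@R.T+t;s=q[:,:2]/q[:,2:]
    s=s*(1+k1*(s**2).sum(1,keepdims=True));return s*K[0,0]+K[:2,2]
RNG={"orange":((5,190,110),(16,255,255)),"yellow":((19,150,110),(30,255,255)),"blue":((100,150,60),(125,255,255)),"red":((174,150,60),(180,255,255)),"lid":((88,50,90),(104,150,255))}
def blobs(im,col,amin=40):
    m=cv2.inRange(cv2.cvtColor(im,cv2.COLOR_RGB2HSV),*RNG[col])
    m=cv2.morphologyEx(m,cv2.MORPH_OPEN,np.ones((2,2)))
    n,l,s,c=cv2.connectedComponentsWithStats(m)
    return [(c[i],s[i][4],(l==i).astype(np.uint8)) for i in range(1,n) if s[i][4]>=amin]
def save(im,name,s=1):
    cv2.imwrite(f"pics/{name}.png",cv2.cvtColor(cv2.resize(im,None,fx=s,fy=s),cv2.COLOR_RGB2BGR))
E
python3 - <<'E'
from h import *
im,c=cam("top")
for col in("orange","yellow"):
    for b in blobs(im,col): print(col,b[0].round(1),b[1],toworld(c,b[0],.062).round(4),toworld(c,b[0],.1255).round(4))
for b in blobs(im,"lid",1000):
    r=cv2.minAreaRect(cv2.findNonZero(b[2]));print(r);print(toworld(c,cv2.boxPoints(r),.1195).round(4))
hsv=cv2.cvtColor(im,cv2.COLOR_RGB2HSV)
m=cv2.bitwise_or(cv2.inRange(hsv,(0,150,60),(4,255,255)),cv2.inRange(hsv,(172,150,60),(180,255,255)))
n,l,s,cc=cv2.connectedComponentsWithStats(m)
for i in range(1,n):
    if s[i][4]>800:
        r=cv2.minAreaRect(cv2.findNonZero((l==i).astype(np.uint8)));print("red",r,toworld(c,r[0],.025),toworld(c,cv2.boxPoints(r),.025).round(4))
for p in[(285,227),(192,240),(344,213)]:print(hsv[p[1],p[0]])
save(im[90:280,120:400],"crop0",2.8)
E
```

```text
orange [337.6 177.7] 146 [[ 0.569  -0.2276  0.062 ]] [[ 0.5635 -0.2154  0.1255]]
orange [295.2 186.7] 122 [[ 0.5467 -0.1065  0.062 ]] [[ 0.5423 -0.1003  0.1255]]
orange [343.3 213.9] 126 [[ 0.4662 -0.2394  0.062 ]] [[ 0.4658 -0.2266  0.1255]]
orange [286.3 227.9] 164 [[ 0.4309 -0.0776  0.062 ]] [[ 0.4322 -0.0728  0.1255]]
orange [194.6 243.6] 100 [[0.3941 0.1821 0.062 ]] [[0.3973 0.1741 0.1255]]
yellow [286.1 130. ] 1053 [[ 0.7105 -0.0863  0.062 ]] [[ 0.698  -0.0811  0.1255]]
yellow [263.5 177.8] 191 [[ 0.5746 -0.0175  0.062 ]] [[ 0.5688 -0.0156  0.1255]]
yellow [370.6 236. ] 205 [[ 0.4023 -0.313   0.062 ]] [[ 0.4051 -0.2966  0.1255]]
((187.3178253173828, 193.51919555664062), (55.954017639160156, 98.9271240234375), 83.9909896850586)
[[0.5981 0.3329 0.1195]
 [0.6191 0.0645 0.1195]
 [0.4672 0.0524 0.1195]
 [0.4468 0.3184 0.1195]]
red ((411.51104736328125, 202.98936462402344), (46.27167892456055, 61.463741302490234), 1.2453643083572388) [[ 0.49270154 -0.44485485  0.025     ]] [[ 0.4074 -0.372   0.025 ]
 [ 0.5854 -0.3849  0.025 ]
 [ 0.5787 -0.5179  0.025 ]
 [ 0.4012 -0.5038  0.025 ]]
[ 15 253 136]
[ 16 255 192]
[ 16 255 193]
```

View pics/crop0.png

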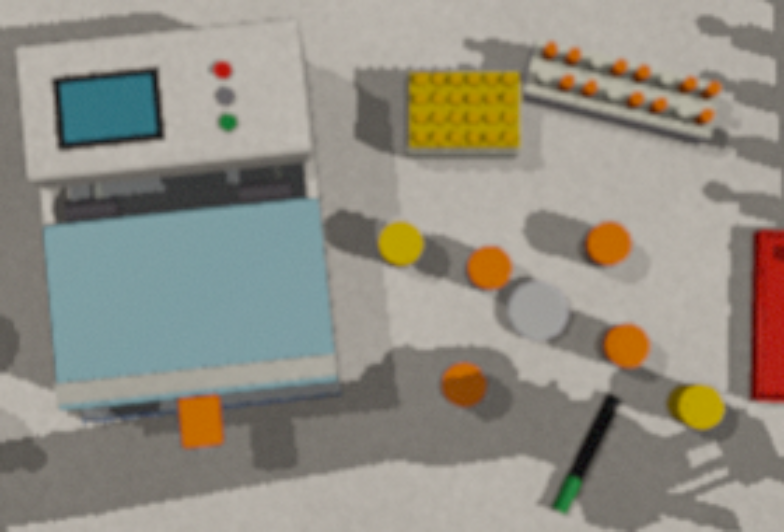

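Shown: orange caps (fresh) at top px (337,177), (295,186), (344,213), (286,227, shaded); lookalikes: yellow caps (263,177), (370,235), orange tube tips (345,120), lid grip block (192,240). The fresh pots are the four orange caps; the crop confirms this. Lid grip block first.

Call:
drive_tool(moves="0 0 0 0 0 5.3 9; 0 0 0 0 0 5.3 9; 0 0 0 0 0 5.3 9; 2.34 -2.97 0 0 0 0 9; 2.34 -2.97 0 0 0 0 9; 2.34 -2.97 0 0 0 0 9; 2.34 -2.97 0 0 0 0 9; 2.34 -2.97 0 0 0 0 9; 2.34 -2.97 0 0 0 0 9; 2.34 -2.97 0 0 0 0 9")

```text
t: 0.98
eef_pos: [0.3744, -0.3871, 0.2145]
orientation: [[0.997, 0.079, -0.0], [0.079, -0.997, 0.0], [-0.0, -0.0, -1.0]]
ft_force: [0.5, -0.7, -0.4]
grip_width: 0.0899
grip_force: 0.0
```

Call:
drive_tool(moves="2.34 -2.97 0 0 0 0 9; 2.34 -2.97 0 0 0 0 9; 2.34 -2.97 0 0 0 0 9; 2.34 -2.97 0 0 0 0 9; 2.34 -2.97 0 0 0 0 9; 2.34 -2.97 0 0 0 0 9; -0.67 -3.87 0 0 0 0 8; -0.67 -3.87 0 0 0 0 8; -0.67 -3.87 0 0 0 0 7; -0.67 -3.87 0 0 0 0 7")

```text
t: 1.82
eef_pos: [0.4598, -0.0462, 0.2143]
orientation: [[0.997, 0.079, -0.0], [0.079, -0.997, -0.0], [-0.0, 0.0, -1.0]]
ft_force: [1.3, 0.6, -0.5]
grip_width: 0.0707
grip_force: 0.0
```

Call:
drive_tool(moves="-0.67 -3.87 0 0 0 0 6.5; -0.67 -3.87 0 0 0 0 6.5; -0.67 -3.87 0 0 0 0 6.5; -0.67 -3.87 0 0 0 0 6.5; -0.67 -3.87 0 0 0 0 6.5; -0.67 -3.87 0 0 0 0 6.5; 0 0 0 0 0 0 6.5; 0 0 0 0 0 0 6.5")

```text
t: 2.48
eef_pos: [0.4014, 0.1822, 0.2145]
orientation: [[0.996, 0.084, -0.0], [0.084, -0.996, 0.0], [-0.0, -0.0, -1.0]]
ft_force: [0.3, -0.3, -0.7]
grip_width: 0.065
grip_force: 0.0
```

Run:
```python
from h import *
im,c=cam("wrist");o=ctrl.get_obs();print(o["t"],o["eef_pos"],o["orientation"].round(4).tolist(),o["ft_force"])
hsv=cv2.cvtColor(im,cv2.COLOR_RGB2HSV)
m=cv2.inRange(hsv,(5,190,110),(18,255,255));n,l,s,cc=cv2.connectedComponentsWithStats(m)
for i in range(1,n):
    if s[i][4]>300:
        r=cv2.minAreaRect(cv2.findNonZero((l==i).astype(np.uint8)));print(r,toworld(c,r[0],.1255),toworld(c,cv2.boxPoints(r),.1255).round(4).tolist())
save(im,"w1")
```

```text
2.5333 [0.40199563 0.18046614 0.21440044] [[0.9967, 0.0808, -0.0004], [0.0808, -0.9967, -0.0005], [-0.0004, 0.0005, -1.0]] [-0.15429485 -1.18160972 -0.52714784]
((482.0, 170.5), (37.0, 36.0), 90.0) [[ 0.44274635 -0.02365684  0.1255    ]] [[0.4575, -0.0027, 0.1255], [0.4606, -0.0359, 0.1255], [0.4275, -0.0455, 0.1255], [0.4245, -0.0113, 0.1255]]
((250.5, 186.5), (51.0, 41.0), 90.0) [[0.41014361 0.18228715 0.1255    ]] [[0.4314, 0.2021, 0.1255], [0.4344, 0.1664, 0.1255], [0.388, 0.1617, 0.1255], [0.3848, 0.1989, 0.1255]]
```

View pics/w1.png

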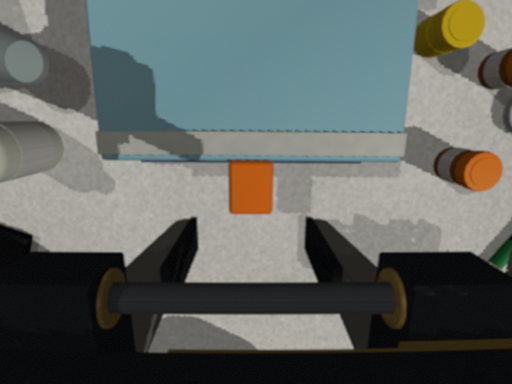

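The wrist view shows the orange lid block at (250,186), square to the fingers. Descending and gripping it.

Call:
drive_tool(moves="0.5 -0.15 3.9 0 0 0 6.5; 0 0 3.9 0 0 0 6.5; 0 0 3.9 0 0 0 6.5; 0 0 0 0 0 0 6.5; 0 0 0 0 0 0 3; 0 0 0 0 0 0 3; 0 0 0 0 0 0 3; 0 0 0 0 0 0 3; 0 0 0 0 0 0 3; 0 0 0 0 0 0 3", grip_force=20)

```text
t: 3.37
eef_pos: [0.4088, 0.1839, 0.0995]
orientation: [[0.997, 0.079, 0.005], [0.079, -0.997, 0.003], [0.005, -0.002, -1.0]]
ft_force: [0.4, 4.1, 3.5]
grip_width: 0.0396
grip_force: 20.0
```

Call:
drive_tool(moves="0.1 0 -1.28 0 0 0 3; 0.1 0 -1.27 0 0 0 3; 0.5 0 -2.5 0 0 0 3; 0.8 0 -2.43 0 0 0 3; 1.08 0 -2.31 0 0 0 3; 1.36 0 -2.17 0 0 0 3; 1.6 0 -1.99 0 0 0 3; 1.83 0 -1.78 0 0 0 3; 2.03 0 -1.55 0 0 0 3; 1.1 0 -0.7 0 0 0 3")

```text
t: 4.2
eef_pos: [0.513, 0.192, 0.2796]
orientation: [[0.997, 0.079, 0.002], [0.079, -0.997, 0.003], [0.002, -0.002, -1.0]]
ft_force: [-1.7, 4.9, -2.2]
grip_width: 0.0397
grip_force: 20.0
```

Call:
drive_tool(moves="1.1 0 -0.6 0 0 0 3; 0 0 0 0 0 0 3; 0 0 0 0 0 0 3")

```text
t: 4.45
eef_pos: [0.5231, 0.1928, 0.2849]
orientation: [[0.997, 0.08, 0.002], [0.08, -0.997, 0.002], [0.002, -0.002, -1.0]]
ft_force: [-1.2, 3.4, 5.4]
grip_width: 0.0401
grip_force: 20.0
```

Call:
drive_tool(moves="0 0 0 0 0 0 6.5; 0 0 0 0 0 0 6.5; 0 0 0 0 0 0 6.5; -2 0 0 0 0 0 6.5; -3 1 0 0 0 0 6.5; -2 3.5 0 0 0 0 6.5; 0 4 0 0 0 0 6.5; 0 4 0 0 0 0 6.5; 0 4 0 0 0 0 6.5; 0 4 0 0 0 0 6.5")

```text
t: 5.28
eef_pos: [0.4683, -0.0209, 0.2834]
orientation: [[0.997, 0.079, -0.0], [0.079, -0.997, -0.001], [-0.0, 0.001, -1.0]]
ft_force: [1.5, 0.4, -0.8]
grip_width: 0.0651
grip_force: 0.0
```

Call:
drive_tool(moves="0 4 0 0 0 0 6.5; 0 4 0 0 0 0 6.5; 0 0 0 0 0 0 6.5; 0 0 0 0 0 0 6.5; 0 0 0 0 0 0 6.5; 0 0 0 0 0 0 6.5; 0 0 0 0 0 0 6.5; 0 0 0 0 0 0 6.5; 0 0 0 0 0 0 6.5; 0 0 0 0 0 0 6.5")

```text
t: 6.12
eef_pos: [0.4756, -0.0977, 0.2834]
orientation: [[0.997, 0.08, 0.0], [0.08, -0.997, -0.0], [0.0, 0.0, -1.0]]
ft_force: [-0.2, 0.3, 0.0]
grip_width: 0.0648
grip_force: 0.0
```

Run:
```python
from h import *
im,c=cam("top")
RNG["orange"]=((5,190,90),(18,255,255))
for col,z in(("orange",.062),("blue",.0975),("yellow",.08)):
    for b in blobs(im,col): print(col,b[0].round(1),b[1],toworld(c,b[0],z).round(4))
save(im[90:280,120:400],"top1",2.8)
```

```text
orange [169.9 134.9] 227 [[0.7057 0.2472 0.062 ]]
orange [337.8 177.6] 166 [[ 0.5694 -0.2282  0.062 ]]
orange [293.4 185.8] 117 [[ 0.5496 -0.1015  0.062 ]]
orange [286.4 230.6] 85 [[ 0.4233 -0.0774  0.062 ]]
blue [196.  205.4] 730 [[0.5003 0.1719 0.0975]]
blue [171.1 192.8] 212 [[0.5371 0.2402 0.0975]]
blue [494.9 271.1] 1741 [[ 0.3019 -0.6304  0.0975]]
yellow [286.1 130. ] 1052 [[ 0.707  -0.0846  0.08  ]]
yellow [263.6 177.7] 192 [[ 0.5733 -0.017   0.08  ]]
yellow [192.9 227. ] 66 [[0.4409 0.1839 0.08  ]]
yellow [370.3 235.7] 196 [[ 0.4038 -0.3075  0.08  ]]
```

View pics/top1.png

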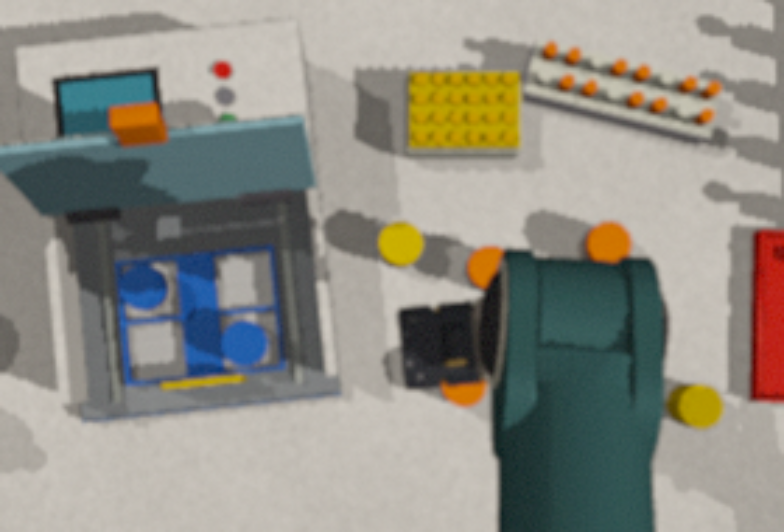

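The lid stands fully open. Used pots are seen at crop (144,288), far left, and (244,342), near right. The pockets are otherwise empty, and the push plate is at (200,381). I go above the near-right used pot.

Call:
drive_tool(moves="0.3 -3.9 0 0 0 0 6.6; 0.3 -3.95 0.5 0 0 0 6.6; 0.3 -3.95 0.5 0 0 0 6.6; 0.3 -3.95 0.5 0 0 0 6.6; 0.3 -3.95 0.5 0 0 0 6.6; 0.5 -3.95 0.5 0 0 0 6.6; 0 0 1 0 0 0 6.6; 0 0 1.5 0 0 0 6.6; 0 0 0 0 0 0 6.6; 0 0 0 0 0 0 6.6")

```text
t: 7.0
eef_pos: [0.4763, 0.1388, 0.2329]
orientation: [[0.997, 0.079, -0.002], [0.079, -0.997, -0.0], [-0.002, 0.0, -1.0]]
ft_force: [-0.2, -0.2, -0.6]
grip_width: 0.0659
grip_force: 0.0
```

Run:
```python
from h import *
im,c=cam("wrist");o=ctrl.get_obs();print(o["t"],o["eef_pos"],np.degrees(np.arctan2(o["orientation"][1,0],o["orientation"][0,0])))
save(im,"w2")
hsv=cv2.cvtColor(im,cv2.COLOR_RGB2HSV)
for b in blobs(im,"blue",200): print(b[0].round(1),b[1],toworld(c,b[0],.0975).round(4))
# predicted overlays
O=np.array([.617,.199]);a=np.radians(4.6);A=np.array([[np.cos(a),-np.sin(a)],[np.sin(a),np.cos(a)]])
for x,y in((-80,48),(-142,-48),(-142,48),(-80,-48)):
    w=O+A@[x/1e3,y/1e3];print(x,y,w.round(4),topix(c,[*w,.0485]).round(1),topix(c,[*w,.0975]).round(1))
```

```text
7.05 [0.4769228  0.13874287 0.23360776] 4.50216955319388
[203.7 140.8] 8320 [[0.5178 0.189  0.0975]]
-80 48 [0.5334 0.2404] [[166.6 120.5]] [[153.2 121.1]]
-142 -48 [0.4793 0.1398] [[249.4 173.1]] [[249.2 181.6]]
-142 48 [0.4716 0.2355] [[169.9 173.1]] [[157.7 181.7]]
-80 -48 [0.5411 0.1447] [[249.3 120.3]] [[249.1 120.8]]
```

View pics/w2.png

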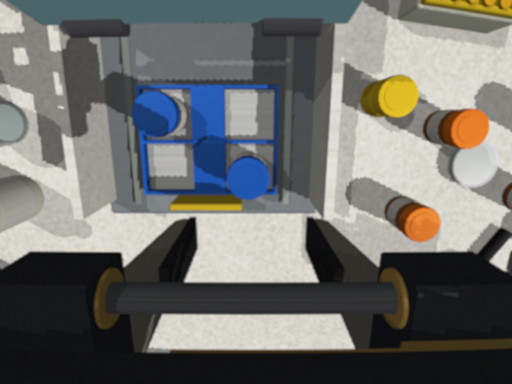

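Run:
```python
from h import *
p=vision.camera_params("wrist")
o=ctrl.get_obs();H=np.array(p["hand_eye"]);T=np.eye(4);T[:3,:3]=o["orientation"];T[:3,3]=o["eef_pos"];W=np.linalg.inv(T@H)
c=(np.array(p["camera_matrix"]),p["k1"],W[:3,:3],W[:3,3])
print(toworld(c,[(248,178),(156,115)],.0975).round(4))
print(toworld(c,[(208,87),(210,141),(210,190),(142,141),(277,141)],.0485).round(4))
```

```text
[[0.4837 0.1413 0.0975]
 [0.5404 0.2379 0.0975]]
[[0.5751 0.1943 0.0485]
 [0.5146 0.1891 0.0485]
 [0.4553 0.1863 0.0485]
 [0.5085 0.2695 0.0485]
 [0.5209 0.1104 0.0485]]
```

Wrist view: the lid is clear. The used caps are at (248,178) and (156,115), and the empty pockets at (249,114) and (171,163). Picking the near-right one.

Call:
drive_tool(moves="0.6 -0.2 3.5 0 0 0 6.6; 0 0 3.5 0 0 0 6.6; 0 0 3.5 0 0 0 6.6; 0 0 3.5 0 0 0 6.6; 0 0 3.5 0 0 0 6.6; 0 0 0 0 0 0 4; 0 0 0 0 0 0 4; 0 0 0 0 0 0 4; 0 0 0 0 0 0 4; 0 0 0 0 0 0 4", grip_force=12)

```text
t: 7.88
eef_pos: [0.4842, 0.1419, 0.0606]
orientation: [[0.997, 0.079, 0.004], [0.079, -0.997, 0.001], [0.004, -0.001, -1.0]]
ft_force: [1.3, 0.4, 1.8]
grip_width: 0.0461
grip_force: 12.0
```

Call:
drive_tool(moves="0 0 -0.5 0 0 0 4; 0 0 -1.5 0 0 0 4; 0 0 -3 0 0 0 4; 0 0 -3.5 0 0 0 4; 0 0 -3.5 0 0 0 4; 0 0 -3 0 0 0 4; 0 0 0 0 0 0 4")

```text
t: 8.47
eef_pos: [0.4862, 0.143, 0.2156]
orientation: [[0.997, 0.079, 0.012], [0.079, -0.997, 0.003], [0.013, -0.002, -1.0]]
ft_force: [0.7, 0.9, -0.4]
grip_width: 0.0454
grip_force: 12.0
```

Call:
drive_tool(moves="0 2 0 0 0 0 4; 0 3.5 0 0 0 0 4; 0 4 0 0 0 0 4; 0 4 0 0 0 0 4; 0 4 0 0 0 0 4; 0 4 0 0 0 0 4; 0 4 0 0 0 0 4; 0 4 0 0 0 0 4; 0 4 0 0 0 0 4; 0 4 0 0 0 0 4")

```text
t: 9.3
eef_pos: [0.5118, -0.2341, 0.2089]
orientation: [[0.997, 0.079, 0.0], [0.079, -0.997, -0.0], [0.0, 0.0, -1.0]]
ft_force: [0.8, 0.5, -1.1]
grip_width: 0.0458
grip_force: 12.0
```

Call:
drive_tool(moves="0 4 0 0 0 0 4; 0 4 0 0 0 0 4; 0 4 0 0 0 0 4; 0 4 0 0 0 0 4; 0 3 0 0 0 0 4; 0 2.8 0 0 0 0 4; 0 0 3 0 0 0 4; 0 0 3.5 0 0 0 4; 0 0 3.5 0 0 0 4; 0 0 0 0 0 0 4")

```text
t: 10.13
eef_pos: [0.5248, -0.4463, 0.1007]
orientation: [[0.997, 0.079, -0.011], [0.079, -0.997, 0.009], [-0.01, -0.009, -1.0]]
ft_force: [-0.7, 1.1, -2.4]
grip_width: 0.0458
grip_force: 12.0
```

Call:
drive_tool(moves="0.8 0 2.5 0 0 0 4; 0 0 2.5 0 0 0 4; 0 0 1.2 0 0 0 4; 0 0 0.5 0 0 0 4; 0 0 0 0 0 0 4; 0 0 0 0 0 0 4; 0 0 0 0 0 0 6.2; 0 0 0 0 0 0 6.2; 0 0 0 0 0 0 6.2; 0 0 0 0 0 0 6.2")

```text
t: 10.97
eef_pos: [0.5379, -0.4493, 0.0424]
orientation: [[0.997, 0.079, 0.001], [0.079, -0.997, -0.001], [0.001, 0.001, -1.0]]
ft_force: [0.1, -1.2, 1.1]
grip_width: 0.0618
grip_force: 0.0
```

Call:
drive_tool(moves="0 0 -1 0 0 0 6.2; 0 0 -2.5 0 0 0 6.2; 0 0 -4 0 0 0 6.2; 0 0 -4 0 0 0 6.2; 0 0 -4 0 0 0 6.2; 0 0 -3 0 0 0 6.2; 0 -3.5 0 0 0 0 6.6; 0 -3.9 0 0 0 0 6.6; 0 -4 0 0 0 0 6.6; 0 -4 0 0 0 0 6.6")

```text
t: 11.8
eef_pos: [0.5249, -0.2939, 0.2276]
orientation: [[0.997, 0.078, 0.001], [0.078, -0.997, -0.001], [0.001, 0.001, -1.0]]
ft_force: [1.4, 0.6, -0.2]
grip_width: 0.0662
grip_force: 0.0
```

Call:
drive_tool(moves="0.4 -3.8 0 0 0 0 6.6; 0.4 -3.8 0 0 0 0 6.6; 0.4 -3.8 0 0 0 0 6.6; 0.4 -3.8 0 0 0 0 6.6; 0.4 -3.8 0 0 0 0 6.6; 0.4 -3.8 0 0 0 0 6.6; 0.4 -3.8 0 0 0 0 6.6; 0.4 -3.8 0 0 0 0 6.6; 0.4 -3.8 0 0 0 0 6.6; 0.4 -3.8 0 0 0 0 6.6")

```text
t: 12.63
eef_pos: [0.535, 0.0884, 0.2276]
orientation: [[0.997, 0.079, 0.002], [0.079, -0.997, -0.0], [0.002, 0.0, -1.0]]
ft_force: [0.7, -0.1, 0.9]
grip_width: 0.0659
grip_force: 0.0
```

Call:
drive_tool(moves="0.4 -3.8 0 0 0 0 6.6; 0.4 -3.8 0 0 0 0 6.6; 0.4 -3.8 0 0 0 0 6.6; 0.4 -3.1 0 0 0 0 6.6; 0 0 0 0 0 0 6.6; 0 0 0 0 0 0 6.6; 0 0 0 0 0 0 6.6")

```text
t: 13.22
eef_pos: [0.5397, 0.2315, 0.2267]
orientation: [[0.997, 0.079, 0.0], [0.079, -0.997, -0.001], [0.0, 0.001, -1.0]]
ft_force: [0.1, -1.3, 0.6]
grip_width: 0.0663
grip_force: 0.0
```

Run:
```python
from h import *
im,c=cam("wrist");o=ctrl.get_obs();print(o["t"],o["eef_pos"],topix(c,[.539,.239,.0975]))
for b in blobs(im,"blue",200): print(b[0].round(1),b[1])
t,ct=cam("top")
save(np.hstack([im[:260],t[130:390-0,200:460] if 0 else t[110:370,256:512]]),"w3")
```

```text
13.2667 [0.53994132 0.23070822 0.22663321] [[242.44296456 186.17228557]]
[273.5 194.4] 6205
```

View pics/w3.png

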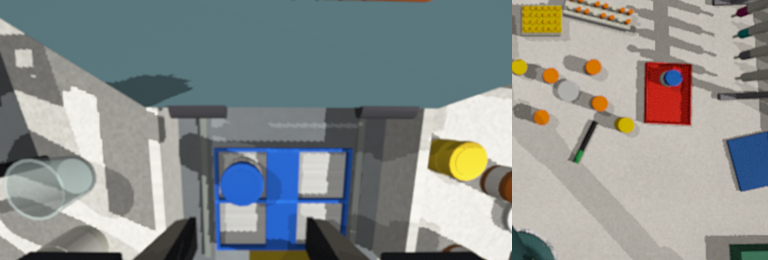

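The used pot stands in the tray. The far-left cap at (242,184) matches the prediction, so I pick it.

Call:
drive_tool(moves="0.1 -0.8 3.3 0 0 0 6.6; 0 0 3.3 0 0 0 6.6; 0 0 3.4 0 0 0 6.6; 0 0 3.4 0 0 0 6.6; 0 0 3.3 0 0 0 6.6; 0 0 0 0 0 0 6.6; 0 0 0 0 0 0 4; 0 0 0 0 0 0 4; 0 0 0 0 0 0 4; 0 0 0 0 0 0 4")

```text
t: 14.15
eef_pos: [0.5418, 0.2411, 0.062]
orientation: [[0.997, 0.079, 0.004], [0.079, -0.997, 0.002], [0.004, -0.001, -1.0]]
ft_force: [-0.5, -0.8, 3.4]
grip_width: 0.0458
grip_force: 12.0
```

Call:
drive_tool(moves="0 0 0 0 0 0 4; 0 0 -0.5 0 0 0 4; 0 0 -1.5 0 0 0 4; 0 0 -3 0 0 0 4; 0 0 -3.5 0 0 0 4; 0 0 -3.5 0 0 0 4; 0 0 -3 0 0 0 4; 0 0 0 0 0 0 4")

```text
t: 14.82
eef_pos: [0.543, 0.2424, 0.2167]
orientation: [[0.997, 0.079, 0.011], [0.079, -0.997, 0.004], [0.011, -0.004, -1.0]]
ft_force: [1.1, 0.8, -0.6]
grip_width: 0.046
grip_force: 12.0
```

Call:
drive_tool(moves="-0.4 2 0 0 0 0 4; -0.8 3.5 0 0 0 0 4; -0.83 4 0 0 0 0 4; -0.83 4 0 0 0 0 4; -0.83 4 0 0 0 0 4; -0.83 4 0 0 0 0 4; -0.83 4 0 0 0 0 4; -0.83 4 0 0 0 0 4; -0.83 4 0 0 0 0 4; -0.83 4 0 0 0 0 4")

```text
t: 15.65
eef_pos: [0.4903, -0.1413, 0.2094]
orientation: [[0.997, 0.079, -0.0], [0.079, -0.997, -0.0], [-0.0, 0.0, -1.0]]
ft_force: [0.1, -0.1, -1.3]
grip_width: 0.0457
grip_force: 12.0
```

Call:
drive_tool(moves="-0.83 4 0 0 0 0 4; -0.83 4 0 0 0 0 4; -0.83 4 0 0 0 0 4; -0.83 4 0 0 0 0 4; -0.83 4 0 0 0 0 4; -0.83 4 0 0 0 0 4; -0.8 3.5 0 0 0 0 4; -0.8 2.5 0 0 0 0 4; 0 0 0 0 0 0 4; 0 0 0 0 0 0 4")

```text
t: 16.48
eef_pos: [0.448, -0.4451, 0.2085]
orientation: [[0.997, 0.076, -0.001], [0.076, -0.997, 0.001], [-0.001, -0.001, -1.0]]
ft_force: [0.6, 0.8, -2.3]
grip_width: 0.0459
grip_force: 12.0
```

Call:
drive_tool(moves="0.5 0 3.5 0 0 0 4; 0 0 3.5 0 0 0 4; 0 0 3.5 0 0 0 4; 0 0 3.5 0 0 0 4; 0 0 2 0 0 0 4; 0 0 1.4 0 0 0 4; 0 0 0 0 0 0 4; 0 0 0 0 0 0 4; 0 0 0 0 0 0 6.2; 0 0 0 0 0 0 6.2")

```text
t: 17.32
eef_pos: [0.456, -0.4443, 0.0377]
orientation: [[0.997, 0.079, 0.003], [0.079, -0.997, -0.003], [0.003, 0.003, -1.0]]
ft_force: [0.1, -0.3, -0.0]
grip_width: 0.0571
grip_force: 0.0
```

Call:
drive_tool(moves="0 0 0 0 0 0 6.2; 0 0 0 0 0 0 6.2; 0 0 -1 0 0 0 6.2; 0 0 -2.5 0 0 0 6.2; 0 0 -4 0 0 0 6.2; 0 0 -4 0 0 0 6.2; 0 0 -4 0 0 0 6.2; 0 0 -3 0 0 0 6.2; 0 0 0 0 0 0 6.6; 0 0 0 0 0 0 6.6")

```text
t: 18.15
eef_pos: [0.4555, -0.4443, 0.2238]
orientation: [[0.997, 0.079, 0.004], [0.079, -0.997, -0.004], [0.004, 0.004, -1.0]]
ft_force: [-0.1, -0.2, -0.5]
grip_width: 0.0654
grip_force: 0.0
```

Run:
```python
from h import *
RNG["orange"]=((5,190,90),(18,255,255))
im,c=cam("top");o=ctrl.get_obs();print(o["t"],o["eef_pos"])
for col,z in(("orange",.062),("yellow",.062),("blue",.065)):
    for b in blobs(im,col):
        u=cv2.minEnclosingCircle(cv2.findNonZero(b[2]))[0]
        print(col,b[0].round(1),b[1],toworld(c,b[0],z)[0,:2].round(4),np.round(u,1),toworld(c,u,z)[0,:2].round(4))
save(np.hstack([im[90:290,130:450]]),"t3",2.4)
```

```text
18.2 [ 0.45450563 -0.4434949   0.2214615 ]
orange [170.  134.9] 226 [0.7055 0.2468] [169.5 135. ] [0.7054 0.2484]
orange [337.5 177.7] 164 [ 0.5691 -0.2274] [337.3 177.8] [ 0.5689 -0.2268]
orange [295.4 186.2] 162 [ 0.5482 -0.1071] [295.2 186.2] [ 0.5481 -0.1068]
orange [344.  214.1] 174 [ 0.4654 -0.2414] [343.9 213.9] [ 0.466  -0.2412]
orange [286.1 228.1] 163 [ 0.4306 -0.0767] [286. 228.] [ 0.4308 -0.0766]
yellow [286.1 130. ] 1053 [ 0.7105 -0.0861] [286.5 129.5] [ 0.7118 -0.0874]
yellow [263.7 178. ] 180 [ 0.5742 -0.018 ] [263.6 178. ] [ 0.5741 -0.0178]
yellow [193.1 227.1] 66 [0.4405 0.1857] [193. 227.] [0.4408 0.1859]
yellow [370.3 235.8] 199 [ 0.4028 -0.3122] [370.3 235.5] [ 0.4036 -0.3122]
blue [192.  202.5] 535 [0.51   0.1871] [191.5 202.5] [0.51   0.1885]
blue [417.5 188.5] 189 [ 0.5319 -0.4496] [417.7 188.6] [ 0.5317 -0.4501]
blue [414.4 217.8] 135 [ 0.45   -0.4364] [415.4 218.1] [ 0.4492 -0.4391]
blue [475.6 254.6] 47 [ 0.3442 -0.5984] [476.5 255.3] [ 0.3422 -0.6006]
```

View pics/t3.png

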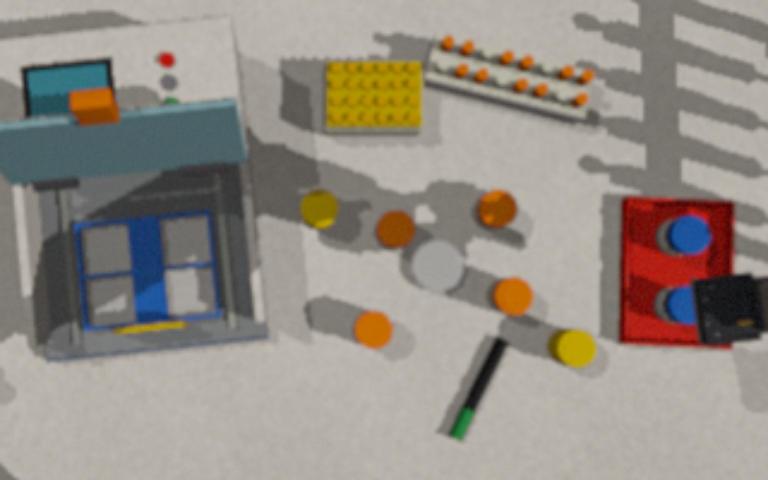

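Both used pots stand in the tray, and the four pockets are empty. The four fresh pots are at crop (497,208), (395,229), (513,297) and (373,329). Taking the first, at (497,208).

Call:
drive_tool(moves="2.27 -3.43 0 0 0 0 6.6; 2.27 -3.43 0 0 0 0 6.6; 2.27 -3.43 0 0 0 0 6.6; 2.27 -3.43 0 0 0 0 6.6; 2.27 -3.43 0 0 0 0 6.6; 2.27 -3.43 0 0 0 0 6.6; 0 0 4 0 0 0 6.6; 0 0 0 0 0 0 6.6; 0 0 0 0 0 0 6.6")

```text
t: 18.95
eef_pos: [0.5718, -0.2267, 0.1773]
orientation: [[0.997, 0.08, -0.007], [0.08, -0.997, 0.002], [-0.007, -0.003, -1.0]]
ft_force: [-0.3, -1.0, 0.2]
grip_width: 0.0664
grip_force: 0.0
```

```bash
cat >> h.py <<'E'
RNG["orange"]=((5,190,90),(18,255,255))
def look(z=.062):
    im,c=cam("wrist");o=ctrl.get_obs();print(round(o["t"],2),o["eef_pos"].round(4))
    R=o["orientation"]
    for b in blobs(im,"orange",300):
        u=cv2.minEnclosingCircle(cv2.findNonZero(b[2]))[0];w=toworld(c,u,z)[0]
        d=R.T@(w-o["eef_pos"]);print("px",np.round(u,0),b[1],"world",w[:2].round(4),"tool cm",(d*100).round(2))
def top():
    im,c=cam("top")
    for b in blobs(im,"orange",40): print("top",b[0].round(0),b[1],(toworld(c,b[0],.062)[0,:2]+[.005,0]).round(4))
E
python3 -c "
from h import *
look();top()"
```

```text
19.0 [ 0.5729 -0.2281  0.1792]
px [254. 185.] 1529 world [ 0.5757 -0.2302] tool cm [ 0.31  0.24 11.72]
px [133. 194.] 1594 world [ 0.5561 -0.1114] tool cm [ -0.72 -11.76  11.73]
px [260. 279.] 726 world [ 0.4737 -0.2446] tool cm [-9.97  0.88 11.75]
top [170. 135.] 228 [0.7105 0.2468]
top [295. 186.] 166 [ 0.5527 -0.1067]
top [344. 214.] 173 [ 0.4703 -0.2415]
top [286. 228.] 159 [ 0.4358 -0.0768]
```

Call:
drive_tool(moves="0.2 0.2 3.8 0 0 0 6.6; 0 0 3.8 0 0 0 6.6; 0 0 3.8 0 0 0 6.6; 0 0 3.8 0 0 0 6.6; 0 0 0 0 0 0 6.6; 0 0 0 0 0 0 4; 0 0 0 0 0 0 4; 0 0 0 0 0 0 4; 0 0 0 0 0 0 4; 0 0 0 0 0 0 4")

```text
t: 19.88
eef_pos: [0.5785, -0.2303, 0.0317]
orientation: [[0.997, 0.079, 0.005], [0.079, -0.997, -0.002], [0.005, 0.003, -1.0]]
ft_force: [-0.6, 0.7, 7.3]
grip_width: 0.0456
grip_force: 12.0
```

Call:
drive_tool(moves="0 0 0 0 0 0 4; 0 0 -0.5 0 0 0 4; 0 0 -1.5 0 0 0 4; 0 0 -3.5 0 0 0 4; 0 0 -4 0 0 0 4; 0 0 -4 0 0 0 4; 0 0 -4 0 0 0 4; 0 0 -1 0 0 0 4; 0 0 0 0 0 0 4; 0 0 0 0 0 0 4")

```text
t: 20.72
eef_pos: [0.5758, -0.2294, 0.2136]
orientation: [[0.997, 0.079, 0.0], [0.079, -0.997, -0.0], [0.0, 0.001, -1.0]]
ft_force: [-0.2, -0.9, -1.5]
grip_width: 0.0457
grip_force: 12.0
```

Call:
drive_tool(moves="0 -2 0 0 0 0 4; 0 -3.5 0 0 0 0 4; 0 -4 0 0 0 0 4; 0 -4 0 0 0 0 4; 0 -4 0 0 0 0 4; 0.1 -4 0 0 0 0 4; 0.1 -4 0 0 0 0 4; 0.1 -4 0 0 0 0 4; 0.1 -4 0 0 0 0 4; 0 -3 0 0 0 0 4")

```text
t: 21.55
eef_pos: [0.5488, 0.1382, 0.2106]
orientation: [[0.997, 0.082, -0.005], [0.082, -0.997, 0.0], [-0.005, -0.001, -1.0]]
ft_force: [1.1, 0.4, -0.9]
grip_width: 0.0456
grip_force: 12.0
```

Call:
drive_tool(moves="0 -0.95 0 0 0 0 4; 0 0 2 0 0 0 4; 0 0 4 0 0 0 4; 0 0 3 0 0 0 4; 0 0 0 0 0 0 4; 0 0 0 0 0 0 4; 0 0 0 0 0 0 4")

```text
t: 22.13
eef_pos: [0.551, 0.1441, 0.1238]
orientation: [[0.997, 0.079, 0.0], [0.079, -0.997, 0.0], [0.0, -0.0, -1.0]]
ft_force: [0.5, 0.1, -1.2]
grip_width: 0.0461
grip_force: 12.0
```

Run:
```python
from h import *
im,c=cam("wrist");o=ctrl.get_obs();print(o["t"],o["eef_pos"])
for n,w in dict(fr=(.5497,.1442),fl=(.5421,.2399),nr=(.4879,.1392),nl=(.4803,.2349)).items():
    p=topix(c,[*w,.0485])[0];print(n,p.round(1));cv2.circle(im,tuple(np.int32(p.round())),2,(255,0,255),-1)
save(im[40:340],"w4",1.5)
```

```text
22.1833 [0.5516318  0.14433624 0.12465912]
fr [249.4 201.5]
fl [137.7 201.4]
nr [249.6 267.3]
nl [144.2 266.9]
```

View pics/w4.png

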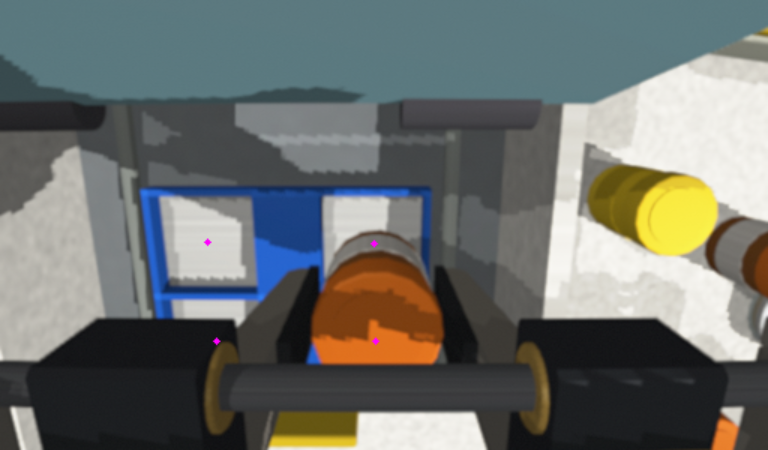

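The pink far-left marker sits in the middle of its pocket, and the held pot (378,300) lines up with the far-right pocket, so I lower it.

Call:
drive_tool(moves="-0.1 0 2.5 0 0 0 4; 0 0 2 0 0 0 4; 0 0 1.1 0 0 0 4; 0 0 0 0 0 0 4; 0 0 0 0 0 0 4; 0 0 0 0 0 0 4")

```text
t: 22.68
eef_pos: [0.5506, 0.1444, 0.0688]
orientation: [[0.997, 0.079, 0.002], [0.079, -0.997, 0.0], [0.002, -0.0, -1.0]]
ft_force: [0.5, 0.0, -1.2]
grip_width: 0.0459
grip_force: 12.0
```

Call:
drive_tool(moves="0 0 0.1 0 0 0 6.2; 0 0 0 0 0 0 6.2; 0 0 0 0 0 0 6.2; 0 0 0 0 0 0 6.2; 0 0 -1 0 0 0 6.2; 0 0 -3 0 0 0 6.2; 0 0 -4 0 0 0 6.2; 0 0 -4 0 0 0 6.2; 0 2 -1 0 0 0 6.6; 0 3.5 0 0 0 0 6.6")

```text
t: 23.52
eef_pos: [0.5561, 0.0942, 0.2019]
orientation: [[0.996, 0.087, 0.009], [0.087, -0.996, 0.004], [0.009, -0.003, -1.0]]
ft_force: [1.0, 0.1, -0.3]
grip_width: 0.0657
grip_force: 0.0
```

Call:
drive_tool(moves="-0.4 4 0 0 0 0 6.6; -0.4 4 0 0 0 0 6.6; -0.4 4 0 0 0 0 6.6; -0.4 4 0 0 0 0 6.6; 0 3.7 2 0 0 0 6.6; 0 0 2 0 0 0 6.6; 0 0 0 0 0 0 6.6; 0 0 0 0 0 0 6.6")

```text
t: 24.18
eef_pos: [0.553, -0.1072, 0.1565]
orientation: [[0.997, 0.08, -0.002], [0.08, -0.997, 0.001], [-0.002, -0.001, -1.0]]
ft_force: [-0.2, 0.3, -0.1]
grip_width: 0.0661
grip_force: 0.0
```

```bash
python3 -c "
from h import *
look();top()"
```

```text
24.23 [ 0.5539 -0.1064  0.1574]
px [251. 193.] 1764 world [ 0.5544 -0.1077] tool cm [0.03 0.14 9.54]
top [170. 135.] 234 [0.7109 0.2475]
top [207. 190.] 181 [0.5504 0.1447]
top [286. 228.] 159 [ 0.4359 -0.0766]
```

Call:
drive_tool(moves="0 0.1 3.5 0 0 0 6.6; 0 0 3.5 0 0 0 6.6; 0 0 3.5 0 0 0 6.6; 0 0 2.2 0 0 0 6.6; 0 0 0 0 0 0 6.6; 0 0 0 0 0 0 4; 0 0 0 0 0 0 4; 0 0 0 0 0 0 4; 0 0 0 0 0 0 4; 0 0 0 0 0 0 4")

```text
t: 25.12
eef_pos: [0.5556, -0.1085, 0.0319]
orientation: [[0.997, 0.08, 0.004], [0.08, -0.997, -0.0], [0.004, 0.001, -1.0]]
ft_force: [-0.1, 1.2, 6.9]
grip_width: 0.0456
grip_force: 12.0
```

Call:
drive_tool(moves="0 0 0 0 0 0 4; 0 0 -0.5 0 0 0 4; 0 0 -1.5 0 0 0 4; 0 0 -3.5 0 0 0 4; 0 0 -4 0 0 0 4; 0 0 -4 0 0 0 4; 0 0 -4 0 0 0 4; 0 0 -1 0 0 0 4; 0 0 0 0 0 0 4; 0 0 0 0 0 0 4")

```text
t: 25.95
eef_pos: [0.5531, -0.1092, 0.2146]
orientation: [[0.997, 0.079, 0.0], [0.079, -0.997, -0.001], [0.0, 0.001, -1.0]]
ft_force: [0.1, 0.4, -1.8]
grip_width: 0.0456
grip_force: 12.0
```

Call:
drive_tool(moves="0.2 -2 0 0 0 0 4; 0.2 -3.5 0 0 0 0 4; 0.2 -4 0 0 0 0 4; 0.2 -4 0 0 0 0 4; 0.2 -4 0 0 0 0 4; 0.2 -4 0 0 0 0 4; 0.2 -4 0 0 0 0 4; 0.2 -4 0 0 0 0 4; 0.1 -3 0 0 0 0 4; 0 -2.4 0 0 0 0 4")

```text
t: 26.78
eef_pos: [0.5406, 0.243, 0.2114]
orientation: [[0.997, 0.082, -0.005], [0.082, -0.997, -0.001], [-0.005, 0.0, -1.0]]
ft_force: [0.3, -0.5, -0.9]
grip_width: 0.0459
grip_force: 12.0
```

Call:
drive_tool(moves="0 0 0 0 0 0 4; 0 0 2 0 0 0 4; 0 0 4 0 0 0 4; 0 0 3 0 0 0 4; 0 0 0 0 0 0 4; 0 0 0 0 0 0 4; 0 0 0 0 0 0 4")

```text
t: 27.37
eef_pos: [0.5433, 0.2403, 0.1249]
orientation: [[0.997, 0.079, -0.0], [0.079, -0.997, 0.0], [-0.0, -0.0, -1.0]]
ft_force: [-0.1, -0.1, -1.5]
grip_width: 0.0456
grip_force: 12.0
```

Call:
drive_tool(moves="-0.1 0 2.5 0 0 0 4; 0 0 2 0 0 0 4; 0 0 1.1 0 0 0 4; 0 0 0 0 0 0 4; 0 0 0 0 0 0 4; 0 0 0.1 0 0 0 6.2; 0 0 0 0 0 0 6.2; 0 0 0 0 0 0 6.2; 0 0 0 0 0 0 6.2; 0 0 -1 0 0 0 6.2")

```text
t: 28.2
eef_pos: [0.541, 0.2396, 0.0767]
orientation: [[0.997, 0.079, -0.002], [0.079, -0.997, -0.001], [-0.003, 0.001, -1.0]]
ft_force: [-0.5, -0.3, -0.1]
grip_width: 0.0622
grip_force: 0.0
```

Call:
drive_tool(moves="0 0 -3 0 0 0 6.2; 0 0 -4 0 0 0 6.2; 0 0 -4 0 0 0 6.2; 0 2.5 -1 0 0 0 6.6; -0.9 4 0 0 0 0 6.6; -0.9 4 0 0 0 0 6.6; -0.9 4 0 0 0 0 6.6; -0.9 4 0 0 0 0 6.6; -0.9 4 0 0 0 0 6.6; -0.9 4 0 0 0 0 6.6")

```text
t: 29.03
eef_pos: [0.5086, -0.03, 0.1987]
orientation: [[0.997, 0.08, 0.001], [0.08, -0.997, -0.0], [0.001, 0.0, -1.0]]
ft_force: [0.2, -0.9, 0.1]
grip_width: 0.066
grip_force: 0.0
```

Call:
drive_tool(moves="-0.9 4 0 0 0 0 6.6; -0.9 4 0 0 0 0 6.6; -0.9 4 0 0 0 0 6.6; -0.9 4 0 0 0 0 6.6; -0.9 3 2 0 0 0 6.6; -0.9 2 2 0 0 0 6.6; 0 0 0 0 0 0 6.6; 0 0 0 0 0 0 6.6")

```text
t: 29.7
eef_pos: [0.4709, -0.2426, 0.1573]
orientation: [[0.997, 0.076, -0.001], [0.076, -0.997, 0.001], [-0.001, -0.001, -1.0]]
ft_force: [0.8, -0.4, 0.3]
grip_width: 0.066
grip_force: 0.0
```

```bash
python3 -c "
from h import *
look();top()"
```

```text
29.75 [ 0.4722 -0.2413  0.1582]
px [251. 193.] 1758 world [ 0.4716 -0.2439] tool cm [-0.09  0.26  9.62]
px [ 78. 216.] 1813 world [ 0.4373 -0.0821] tool cm [ -2.23 -16.15   9.62]
top [170. 135.] 227 [0.7105 0.247 ]
top [207. 190.] 173 [0.5501 0.1445]
top [172. 193.] 182 [0.5441 0.2426]
top [286. 228.] 161 [ 0.4358 -0.0767]
```

Call:
drive_tool(moves="-0.1 0.2 3.5 0 0 0 6.6; 0 0 3.5 0 0 0 6.6; 0 0 3.5 0 0 0 6.6; 0 0 2.3 0 0 0 6.6; 0 0 0 0 0 0 6.6; 0 0 0 0 0 0 4; 0 0 0 0 0 0 4; 0 0 0 0 0 0 4; 0 0 0 0 0 0 4; 0 0 0 0 0 0 4")

```text
t: 30.63
eef_pos: [0.4729, -0.244, 0.0318]
orientation: [[0.997, 0.08, 0.004], [0.08, -0.997, -0.001], [0.004, 0.002, -1.0]]
ft_force: [0.3, 1.6, 7.7]
grip_width: 0.0456
grip_force: 12.0
```

Call:
drive_tool(moves="0 0 0 0 0 0 4; 0 0 -0.5 0 0 0 4; 0 0 -1.5 0 0 0 4; 0 0 -3.5 0 0 0 4; 0 0 -4 0 0 0 4; 0 0 -4 0 0 0 4; 0 0 -4 0 0 0 4; 0 0 -1 0 0 0 4; 0 0 0 0 0 0 4; 0 0 0 0 0 0 4")

```text
t: 31.47
eef_pos: [0.4706, -0.244, 0.2147]
orientation: [[0.997, 0.079, 0.0], [0.079, -0.997, -0.001], [0.0, 0.001, -1.0]]
ft_force: [-0.2, -0.5, -0.8]
grip_width: 0.0459
grip_force: 12.0
```

Call:
drive_tool(moves="0.4 -2 0 0 0 0 4; 0.5 -3.5 0 0 0 0 4; 0.5 -4 0 0 0 0 4; 0.5 -4 0 0 0 0 4; 0.5 -4 0 0 0 0 4; 0.5 -4 0 0 0 0 4; 0.5 -4 0 0 0 0 4; 0.5 -4 0 0 0 0 4; 0.5 -4 0 0 0 0 4; 0.35 -3 0 0 0 0 4")

```text
t: 32.3
eef_pos: [0.4875, 0.1269, 0.2122]
orientation: [[0.997, 0.082, -0.004], [0.082, -0.997, 0.0], [-0.004, -0.001, -1.0]]
ft_force: [-0.3, 0.0, -1.1]
grip_width: 0.0457
grip_force: 12.0
```

Call:
drive_tool(moves="0 -1.55 0 0 0 0 4; 0 0 2 0 0 0 4; 0 0 4 0 0 0 4; 0 0 3 0 0 0 4; 0 0 0 0 0 0 4; 0 0 0 0 0 0 4; 0 0 0 0 0 0 4")

```text
t: 32.88
eef_pos: [0.4884, 0.1394, 0.1247]
orientation: [[0.997, 0.079, -0.001], [0.079, -0.997, 0.0], [-0.001, -0.0, -1.0]]
ft_force: [-0.2, 0.2, 0.4]
grip_width: 0.0457
grip_force: 12.0
```

Call:
drive_tool(moves="-0.1 0 2.5 0 0 0 4; 0 0 2 0 0 0 4; 0 0 1.1 0 0 0 4; 0 0 0 0 0 0 4; 0 0 0 0 0 0 4; 0 0 0.1 0 0 0 6.2; 0 0 0 0 0 0 6.2; 0 0 0 0 0 0 6.2; 0 0 0 0 0 0 6.2; 0 0 -1 0 0 0 6.2")

```text
t: 33.72
eef_pos: [0.4863, 0.1387, 0.0769]
orientation: [[0.997, 0.079, -0.003], [0.079, -0.997, -0.001], [-0.003, 0.001, -1.0]]
ft_force: [1.4, 0.9, -0.5]
grip_width: 0.0622
grip_force: 0.0
```

Call:
drive_tool(moves="0 0 -3 0 0 0 6.2; 0 0 -4 0 0 0 6.2; 0 0 -4 0 0 0 6.2; -0.5 2.4 -1 0 0 0 6.6; -1.25 4 0 0 0 0 6.6; -1.25 4 0 0 0 0 6.6; -1.25 4 0 0 0 0 6.6; -1.25 4 2 0 0 0 6.6; -1.25 3 2 0 0 0 6.6; 0 0 0 0 0 0 6.6")

```text
t: 34.55
eef_pos: [0.4338, -0.0807, 0.1576]
orientation: [[0.998, 0.07, -0.006], [0.07, -0.998, -0.002], [-0.006, 0.001, -1.0]]
ft_force: [-1.5, 0.1, -0.8]
grip_width: 0.0657
grip_force: 0.0
```

Call:
drive_tool(moves="0 0 0 0 0 0 6.6; 0 0 0 0 0 0 6.6")

```text
t: 34.72
eef_pos: [0.4387, -0.074, 0.1604]
orientation: [[0.997, 0.08, 0.001], [0.08, -0.997, 0.0], [0.001, -0.0, -1.0]]
ft_force: [0.8, 0.1, -0.1]
grip_width: 0.0656
grip_force: 0.0
```

```bash
python3 -c "
from h import *
look();top()"
```

```text
34.77 [ 0.439  -0.0735  0.1606]
px [ 8. 42.] 413 world [0.5546 0.1423] tool cm [ 13.25 -20.57   9.88]
px [  1. 129.] 481 world [0.4805 0.1555] tool cm [  5.97 -22.48   9.87]
px [253. 197.] 1672 world [ 0.4358 -0.077 ] tool cm [-0.37  0.33  9.86]
top [170. 135.] 231 [0.7107 0.2472]
top [207. 190.] 184 [0.5498 0.1444]
top [172. 193.] 187 [0.5435 0.2427]
top [209. 212.] 170 [0.4876 0.1397]
```

Call:
drive_tool(moves="-0.3 0.4 3.5 0 0 0 6.6; 0 0 3.5 0 0 0 6.6; 0 0 3.5 0 0 0 6.6; 0 0 2.5 0 0 0 6.6; 0 0 0 0 0 0 6.6; 0 0 0 0 0 0 4; 0 0 0 0 0 0 4; 0 0 0 0 0 0 4; 0 0 0 0 0 0 4; 0 0 0 0 0 0 4")

```text
t: 35.65
eef_pos: [0.4371, -0.0787, 0.0314]
orientation: [[0.997, 0.079, 0.004], [0.079, -0.997, -0.0], [0.004, 0.001, -1.0]]
ft_force: [-0.2, 2.4, 8.0]
grip_width: 0.0457
grip_force: 12.0
```

Call:
drive_tool(moves="0 0 0 0 0 0 4; 0 0 -0.5 0 0 0 4; 0 0 -1.5 0 0 0 4; 0 0 -3.5 0 0 0 4; 0 0 -4 0 0 0 4; 0 0 -4 0 0 0 4; 0 0 -4 0 0 0 4; 0 0 -1 0 0 0 4; 0 0 0 0 0 0 4; 0 0 0 0 0 0 4")

```text
t: 36.48
eef_pos: [0.4349, -0.0792, 0.2147]
orientation: [[0.997, 0.079, 0.001], [0.079, -0.997, -0.001], [0.001, 0.001, -1.0]]
ft_force: [0.8, 0.6, -2.0]
grip_width: 0.0459
grip_force: 12.0
```

Call:
drive_tool(moves="0.8 -2 0 0 0 0 4; 0.8 -3.5 0 0 0 0 4; 0.8 -4 0 0 0 0 4; 0.8 -4 0 0 0 0 4; 0.8 -4 0 0 0 0 4; 0.8 -4 0 0 0 0 4; 0.8 -4 0 0 0 0 4; 0.8 -3 0 0 0 0 4; 0.6 -2.45 0 0 0 0 4; 0 0 0 0 0 0 4")

```text
t: 37.32
eef_pos: [0.4786, 0.2407, 0.2119]
orientation: [[0.996, 0.087, -0.005], [0.087, -0.996, 0.002], [-0.005, -0.003, -1.0]]
ft_force: [-0.2, 1.4, 0.2]
grip_width: 0.0457
grip_force: 12.0
```

Call:
drive_tool(moves="0 0 2 0 0 0 4; 0 0 4 0 0 0 4; 0 0 3 0 0 0 4; 0 0 0 0 0 0 4; 0 0 0 0 0 0 4; 0 0 0 0 0 0 4")

```text
t: 37.82
eef_pos: [0.4808, 0.2352, 0.1249]
orientation: [[0.997, 0.079, -0.0], [0.079, -0.997, 0.0], [-0.0, -0.0, -1.0]]
ft_force: [0.4, 0.6, -0.4]
grip_width: 0.0458
grip_force: 12.0
```

Call:
drive_tool(moves="-0.1 0 2.5 0 0 0 4; 0 0 2 0 0 0 4; 0 0 1.1 0 0 0 4; 0 0 0 0 0 0 4; 0 0 0 0 0 0 4; 0 0 0.1 0 0 0 6.2; 0 0 0 0 0 0 6.2; 0 0 0 0 0 0 6.2; 0 0 0 0 0 0 6.2; 0 0 -1 0 0 0 6.2")

```text
t: 38.65
eef_pos: [0.4788, 0.2345, 0.077]
orientation: [[0.997, 0.079, -0.002], [0.079, -0.997, -0.001], [-0.002, 0.001, -1.0]]
ft_force: [0.1, 0.2, -1.0]
grip_width: 0.0619
grip_force: 0.0
```

Call:
drive_tool(moves="0 0 -3 0 0 0 6.2; 0 0 -4 0 0 0 6.2; 0 0 -4 0 0 0 6.2; 0 0 -2 0 0 0 6.2; -2 1 0 0 0 0 3; -3 2 0 0 0 0 0; -2.9 1.8 0 0 0 0 0; 0 0 0 0 0 0 0; 0 0 0 0 0 0 0; 0 0 0 0 0 0 0")

```text
t: 39.48
eef_pos: [0.4057, 0.1815, 0.2087]
orientation: [[0.997, 0.079, 0.002], [0.079, -0.997, 0.001], [0.002, -0.001, -1.0]]
ft_force: [-0.1, -0.2, 0.8]
grip_width: 0.024
grip_force: 0.0
```

Run:
```python
from h import *
top()
im,c=cam("wrist");o=ctrl.get_obs();print(o["t"],o["eef_pos"],o["grip_width"])
for b in blobs(im,"yellow",100): print(b[0].round(),b[1],toworld(c,b[0],.089).round(4))
save(im,"w5")
```

```text
top [170. 135.] 229 [0.7104 0.2471]
top [207. 190.] 186 [0.5502 0.1451]
top [172. 193.] 190 [0.5438 0.2434]
top [209. 212.] 181 [0.4876 0.1397]
top [174. 215.] 191 [0.4802 0.2386]
39.5833 [0.40575695 0.1818726  0.20815544] 0.015747525070837293
[464.  27.] 1653 [[0.5709 0.0007 0.089 ]]
[250. 150.] 641 [[0.4443 0.1847 0.089 ]]
```

View pics/w5.png

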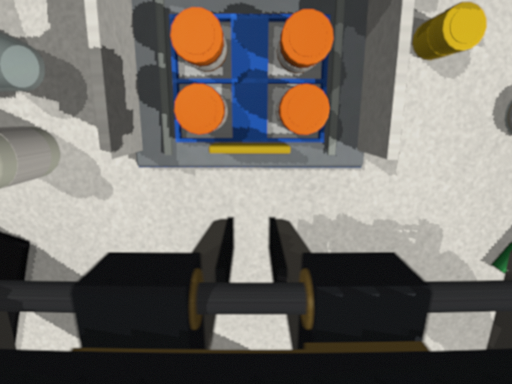

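All four fresh pots stand in the pockets, and the push plate is at (250,150). Going down in front of it to push.

Call:
drive_tool(moves="0 -0.2 3.8 0 0 0 0; 0 0 3.8 0 0 0 0; 0 0 3.8 0 0 0 0; 0 0 3.9 0 0 0 0; 0 0 0 0 0 0 0; 0.8 0 0 0 0 0 0; 0.8 0 0 0 0 0 0; 0.7 0 0 0 0 0 0; 0.7 0 0 0 0 0 0; 0.7 0 0 0 0 0 0")

```text
t: 40.42
eef_pos: [0.4434, 0.1865, 0.0566]
orientation: [[0.997, 0.079, 0.003], [0.079, -0.997, 0.001], [0.003, -0.001, -1.0]]
ft_force: [-3.1, 0.8, 2.5]
grip_width: 0.0003
grip_force: 1.0
```

Call:
drive_tool(moves="0.7 0 0 0 0 0 0; 0.7 0 0 0 0 0 0; 0.7 0 0 0 0 0 0; 0.7 0 0 0 0 0 0; 0.7 0 0 0 0 0 0; 0.5 0 0 0 0 0 0; 0 0 0 0 0 0 0")

```text
t: 41.0
eef_pos: [0.4816, 0.1889, 0.0544]
orientation: [[0.997, 0.079, -0.001], [0.079, -0.997, -0.001], [-0.001, 0.0, -1.0]]
ft_force: [-3.5, -0.7, 3.3]
grip_width: 0.0005
grip_force: 1.9
```

Call:
drive_tool(moves="0.4 0 0 0 0 0 0; 0.4 0 0 0 0 0 0; 0.4 0 0 0 0 0 0; 0.2 0 0 0 0 0 0; 0 0 0 0 0 0 0")

```text
t: 41.42
eef_pos: [0.4942, 0.1901, 0.0543]
orientation: [[0.997, 0.079, -0.003], [0.079, -0.997, -0.001], [-0.003, 0.001, -1.0]]
ft_force: [-4.2, -0.6, 4.5]
grip_width: 0.0004
grip_force: 2.8
```

Call:
drive_tool(moves="0.3 0 0 0 0 0 0; 0.2 0 0 0 0 0 0; 0.2 0 0 0 0 0 0; 0 0 0 0 0 0 0; 0 0 0 0 0 0 0")

```text
t: 41.83
eef_pos: [0.494, 0.1899, 0.054]
orientation: [[0.997, 0.081, -0.015], [0.081, -0.997, -0.006], [-0.015, 0.005, -1.0]]
ft_force: [-23.4, -3.3, 20.8]
grip_width: 0.0004
grip_force: 12.3
```

Call:
drive_tool(moves="-0.7 0 0 0 0 0 0; -2 0 0 0 0 0 0; -3 0 0 0 0 0 0; -3 0 0 0 0 0 0; 0 0 -3 0 0 0 0; 0 0 -4 0 0 0 0; 0 0 -4 0 0 0 0; 0 0 -4 0 0 0 0; 0 0 0 0 0 0 0; 0 0 0 0 0 0 0")

```text
t: 42.67
eef_pos: [0.418, 0.1844, 0.2071]
orientation: [[0.997, 0.078, 0.007], [0.078, -0.997, 0.002], [0.007, -0.001, -1.0]]
ft_force: [-1.5, -1.1, -0.9]
grip_width: 0.0002
grip_force: 0.0
```

Run:
```python
from h import *
im,c=cam("wrist");o=ctrl.get_obs();print(o["t"],o["eef_pos"],o["ft_force"])
for b in blobs(im,"yellow",100): print(b[0].round(),b[1],toworld(c,b[0],.089).round(4))
top()
save(im,"w6")
```

```text
42.7167 [0.41661562 0.18372311 0.20524981] [-0.01646813 -0.04053595  0.0674537 ]
[464.  41.] 1606 [[0.5712 0.001  0.089 ]]
[251.  96.] 781 [[0.5069 0.1903 0.089 ]]
top [170. 135.] 225 [0.7109 0.247 ]
top [204. 168.] 150 [0.6133 0.1508]
top [170. 171.] 153 [0.6075 0.2478]
top [207. 188.] 188 [0.5551 0.1455]
top [172. 192.] 189 [0.5468 0.244 ]
```

View pics/w6.png

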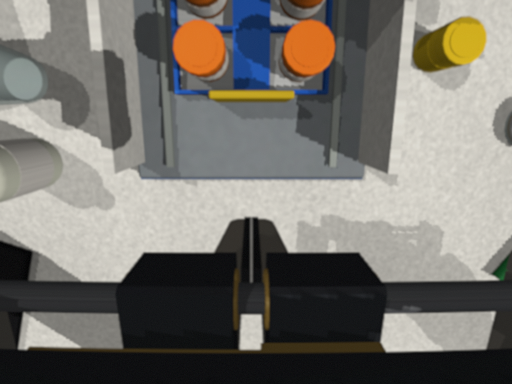

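Run:
```python
from h import *
p=vision.camera_params("wrist");H=np.array(p["hand_eye"]);a=np.radians(4.55)
R=np.array([[np.cos(a),np.sin(a),0],[np.sin(a),-np.cos(a),0],[0,0,-1.]])
def C(pos,R=R):
    T=np.eye(4);T[:3,:3]=R;T[:3,3]=pos;W=np.linalg.inv(T@H);return np.array(p["camera_matrix"]),p["k1"],W[:3,:3],W[:3,3]
c1=C([.40576,.18187,.20816]);o=ctrl.get_obs();print(o["eef_pos"],o["orientation"].round(4).tolist())
c2=C([.41662,.18372,.20525],o["orientation"])
for f in("w5","w6"):
    im=cv2.imread(f"pics/{f}.png");h=cv2.cvtColor(im,cv2.COLOR_BGR2HSV)
    for u in(250,):
        print(f,[(r,tuple(int(v) for v in h[r,u])) for r in list(range(74,106) if f=="w6" else range(138,158))])
print("front lip",toworld(c1,(250,165),.03),toworld(c2,(250,178),.03))
for z in(.0485,.089):print(z,toworld(c1,[(250,141),(250,145),(250,80)],z)[:,0],toworld(c2,[(250,91),(250,92),(250,30)],z)[:,0])
```

```text
[0.41568301 0.18342456 0.2041093 ] [[0.9969, 0.0787, 0.0003], [0.0787, -0.9969, -0.0003], [0.0003, 0.0004, -1.0]]
w5 [(138, (108, 206, 109)), (139, (108, 209, 111)), (140, (109, 196, 113)), (141, (111, 151, 103)), (142, (118, 44, 76)), (143, (22, 128, 78)), (144, (24, 215, 89)), (145, (24, 215, 120)), (146, (24, 211, 156)), (147, (24, 209, 184)), (148, (25, 207, 196)), (149, (24, 207, 198)), (150, (24, 211, 197)), (151, (24, 212, 194)), (152, (24, 194, 180)), (153, (23, 134, 148)), (154, (25, 38, 113)), (155, (100, 14, 108)), (156, (99, 16, 111)), (157, (95, 14, 110))]
w6 [(74, (109, 206, 146)), (75, (109, 203, 147)), (76, (109, 208, 145)), (77, (109, 207, 139)), (78, (109, 203, 122)), (79, (109, 195, 107)), (80, (109, 196, 103)), (81, (109, 197, 105)), (82, (109, 195, 106)), (83, (109, 200, 106)), (84, (109, 198, 108)), (85, (109, 194, 108)), (86, (109, 199, 109)), (87, (109, 199, 110)), (88, (111, 170, 108)), (89, (122, 46, 94)), (90, (22, 127, 131)), (91, (24, 196, 172)), (92, (24, 209, 190)), (93, (24, 206, 196)), (94, (25, 207, 195)), (95, (24, 209, 194)), (96, (24, 208, 190)), (97, (24, 213, 174)), (98, (24, 215, 145)), (99, (24, 223, 110)), (100, (24, 194, 96)), (101, (23, 125, 96)), (102, (23, 43, 100)), (103, (70, 7, 105)), (104, (100, 14, 109)), (105, (99, 16, 109))]
front lip [[0.41989062 0.1830599  0.03      ]] [[0.41585912 0.18364686 0.03      ]]
0.0485 [0.44914558 0.44481511 0.51223194] [0.51191621 0.51091764 0.57054315]
0.089 [0.45220485 0.44840501 0.50756097] [0.50857912 0.50770399 0.55995889]
```

Run:
```python
from h import *
im,c=cam("top")
old=cv2.cvtColor(cv2.imread("pics/top1.png"),cv2.COLOR_BGR2RGB);old=cv2.resize(old,(280,190),interpolation=cv2.INTER_AREA)
new=im[90:280,120:400]
for n,i in(("old",old),("new",new)):
    for b in blobs(i,"yellow",20)+blobs(i,"blue",100):
        y,x=np.nonzero(b[2]);print(n,b[0].round(2)+[120,90],b[1],y.max()+90,toworld(c,b[0]+[120,90],.089)[0].round(4))
for n,u in(("old",72),("new",72)):
    i=old if n=="old" else new;h=cv2.cvtColor(i,cv2.COLOR_RGB2HSV)
    print(n,[(r+90,h[r,u].tolist()) for r in range(105,146)][::1] if n=="old" else [(r+90,h[r,u].tolist()) for r in range(85,130)])
```

```text
old [286.08 129.96] 1053 143 [ 0.7052 -0.0839  0.089 ]
old [263.53 177.7 ] 193 185 [ 0.5725 -0.0167  0.089 ]
old [192.59 227.06] 66 229 [0.441  0.1836 0.089 ]
old [370.23 235.64] 198 243 [ 0.4044 -0.3051  0.089 ]
old [196.03 205.4 ] 723 224 [0.5006 0.1729 0.089 ]
old [170.98 192.79] 209 200 [0.5376 0.2419 0.089 ]
new [286.09 129.94] 1054 143 [ 0.7053 -0.0839  0.089 ]
new [263.14 177.64] 184 185 [ 0.5727 -0.0156  0.089 ]
new [190.81 204.15] 84 206 [0.5045 0.1874 0.089 ]
new [370.28 235.76] 200 243 [ 0.4041 -0.3052  0.089 ]
new [189.95 182.07] 475 201 [0.566  0.1887 0.089 ]
old [(195, [107, 203, 172]), (196, [107, 202, 172]), (197, [107, 199, 172]), (198, [107, 199, 169]), (199, [107, 201, 156]), (200, [108, 199, 131]), (201, [108, 199, 123]), (202, [108, 197, 124]), (203, [108, 197, 119]), (204, [107, 200, 116]), (205, [107, 198, 116]), (206, [108, 196, 117]), (207, [108, 196, 116]), (208, [107, 203, 117]), (209, [107, 197, 118]), (210, [108, 198, 116]), (211, [109, 194, 117]), (212, [108, 196, 116]), (213, [108, 198, 116]), (214, [108, 197, 123]), (215, [107, 203, 143]), (216, [107, 
[... 783 characters left out ...]
189, [108, 199, 113]), (190, [108, 207, 116]), (191, [108, 196, 142]), (192, [108, 197, 164]), (193, [107, 202, 168]), (194, [106, 209, 167]), (195, [107, 207, 166]), (196, [107, 201, 160]), (197, [108, 193, 143]), (198, [107, 216, 117]), (199, [108, 202, 115]), (200, [113, 125, 116]), (201, [14, 61, 129]), (202, [24, 206, 172]), (203, [26, 255, 185]), (204, [25, 232, 164]), (205, [20, 86, 118]), (206, [120, 9, 109]), (207, [128, 9, 114]), (208, [75, 5, 109]), (209, [100, 7, 111]), (210, [75, 5, 109]), (211, [30, 2, 118]), (212, [120, 4, 127]), (213, [90, 4, 130]), (214, [100, 6, 130]), (215, [75, 4, 130]), (216, [70, 6, 132]), (217, [150, 2, 128]), (218, [60, 2, 129]), (219, [105, 4, 130])]
```

Run:
```python
from h import *
im,c=cam("top")
i=cv2.cvtColor(cv2.imread("pics/top0.png"),cv2.COLOR_BGR2RGB)
g=cv2.cvtColor(i,cv2.COLOR_RGB2HSV)
for u in(170,185,200):
    print(u,[(r,g[r,u].tolist()) for r in range(144,164)])
ax=np.array([.9969,.079])
hd=toworld(c,[(180.5,149.8)],.172)[0,:2]
for n,p in(("old",(192.6,226.3)),("new",(190.8,203.2))):
    w=toworld(c,p,.089)[0,:2];print(n,(hd-w)@ax)
```

```text
170 [(144, [17, 19, 185]), (145, [23, 18, 184]), (146, [18, 18, 184]), (147, [16, 20, 188]), (148, [17, 19, 185]), (149, [21, 19, 172]), (150, [18, 23, 145]), (151, [14, 25, 111]), (152, [15, 19, 107]), (153, [24, 13, 101]), (154, [45, 5, 100]), (155, [90, 5, 104]), (156, [90, 7, 106]), (157, [100, 7, 105]), (158, [105, 5, 94]), (159, [0, 0, 73]), (160, [15, 9, 58]), (161, [75, 9, 56]), (162, [70, 13, 59]), (163, [45, 9, 60])]
185 [(144, [18, 18, 180]), (145, [18, 17, 183]), (146, [16, 18, 183]), (147, [16, 19, 175]), (148, [20, 20, 155]), (149, [11, 23, 123]), (150, [15, 19, 106]), (151, [18, 26, 97]), (152, [30, 16, 82]), (153, [90, 9, 60]), (154, [70, 13, 57]), (155, [143, 18, 56]), (156, [75, 9, 59]), (157, [135, 9, 56]), (158, [90, 5, 55]), (159, [120, 4, 58]), (160, [105, 9, 58]), (161, [75, 9, 58]), (162, [100, 13, 57]), (163, [60, 5, 52])]
200 [(144, [18, 18, 183]), (145, [21, 19, 177]), (146, [16, 20, 165]), (147, [21, 19, 134]), (148, [20, 28, 110]), (149, [19, 27, 103]), (150, [13, 24, 96]), (151, [90, 3, 78]), (152, [105, 8, 65]), (153, [110, 12, 62]), (154, [98, 16, 65]), (155, [70, 12, 62]), (156, [90, 9, 56]), (157, [135, 9, 57]), (158, [170, 13, 58]), (159, [60, 4, 60]), (160, [90, 4, 57]), (161, [90, 4, 59]), (162, [150, 9, 55]), (163, [93, 51, 90])]
old 0.20194502358835925
new 0.13781535726063363
```

Call:
drive_tool(moves="0 0 -4 0 0 0 6.5; 0 0 -4 0 0 0 6.5; 0 0 -4 0 0 0 6.5; 0 0 -4 0 0 0 6.5; 0 0 -4 0 0 0 6.5; 4 0 0 0 0 0 6.5; 4 0 0 0 0 0 6.5; 3 0 0 0 0 0 6.5; 0 0 0 0 0 0 6.5; 0 0 0 0 0 0 6.5")

```text
t: 43.7
eef_pos: [0.5258, 0.1923, 0.4015]
orientation: [[0.997, 0.079, -0.006], [0.079, -0.997, 0.0], [-0.006, -0.0, -1.0]]
ft_force: [-0.2, -0.7, 0.1]
grip_width: 0.064
grip_force: 0.0
```

Run:
```python
from h import *
im,c=cam("wrist");o=ctrl.get_obs();print(o["t"],o["eef_pos"],o["orientation"].round(3).tolist())
for b in blobs(im,"orange",300): print(b[0].round(),b[1],toworld(c,b[0],.342)[0].round(4),cv2.boundingRect(b[2]))
ax=np.array([.9969,.079]);w=np.array([.621,.200])+ax*.0418;print(w,topix(c,[*w,.3205]),topix(c,[*(w+ax*.004),.342]))
save(im,"w7")
```

```text
43.75 [0.52468176 0.19279268 0.40237167] [[0.997, 0.08, -0.004], [0.08, -0.997, -0.0], [-0.004, -0.0, -1.0]]
[251.  29.] 2501 [0.6545 0.2017 0.342 ] (224, 4, 54, 51)
[222. 109.] 480 [0.5981 0.2187 0.342 ] (208, 100, 28, 21)
[283. 110.] 495 [0.6009 0.173  0.342 ] (270, 100, 29, 23)
[222. 147.] 609 [0.5699 0.2167 0.342 ] (209, 134, 28, 28)
[283. 147.] 603 [0.5737 0.1701 0.342 ] (270, 134, 28, 28)
[0.66267042 0.2033022 ] [[249.46519696  25.05658881]] [[249.28907094   9.77848727]]
```

View pics/w7.png

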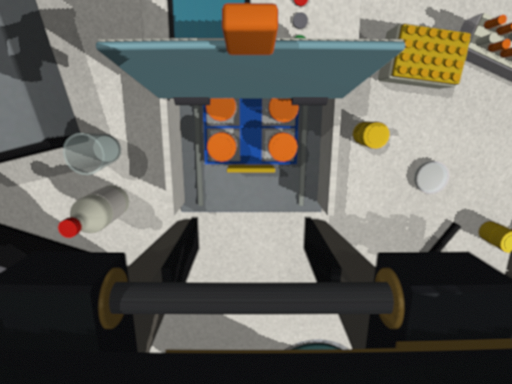

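The lid block is at (251,29), upright and centred between the fingers. The carriage is in and its four orange caps are upright. Gripping the block.

Call:
drive_tool(moves="3.4 0 0 0 0 0 6.5; 3.4 0 0 0 0 0 6.5; 3.4 0 0 0 0 0 6.5; 3.4 0.1 0 0 0 0 6.5; 0 0 0 0 0 0 6.5; 0 0 3 0 0 0 6.5; 0 0 3 0 0 0 6.5; 0 0 2.5 0 0 0 6.5; 0 0 1.6 0 0 0 6.5; 0 0 0 0 0 0 6.5")

```text
t: 44.58
eef_pos: [0.6576, 0.2017, 0.2994]
orientation: [[0.997, 0.081, -0.007], [0.081, -0.997, -0.003], [-0.008, 0.002, -1.0]]
ft_force: [-0.6, -1.1, -0.4]
grip_width: 0.0649
grip_force: 0.0
```

Call:
drive_tool(moves="0 0 0 0 0 0 6.5; 0 0 0 0 0 0 3; 0 0 0 0 0 0 3; 0 0 0 0 0 0 3; 0 0 0 0 0 0 3; 0 0 0 0 0 0 3; 0 0 0 0 0 0 3", grip_force=15)

```text
t: 45.17
eef_pos: [0.6611, 0.2037, 0.3049]
orientation: [[0.997, 0.08, 0.002], [0.08, -0.997, 0.002], [0.002, -0.002, -1.0]]
ft_force: [-0.2, 2.3, 3.7]
grip_width: 0.0403
grip_force: 15.0
```

Call:
drive_tool(moves="-1.34 0 -0.2 0 0 0 3; -1.34 0 -0.13 0 0 0 3; -2.7 0 0 0 0 0 3; -2.67 0 0.34 0 0 0 3; -2.62 0 0.68 0 0 0 3; -2.51 0 0.99 0 0 0 3; -2.36 0 1.29 0 0 0 3; -2.19 0 1.59 0 0 0 3; -1.97 0 1.84 0 0 0 3; 0 0 0 0 0 0 3")

```text
t: 46.0
eef_pos: [0.4593, 0.1878, 0.2378]
orientation: [[0.997, 0.082, -0.004], [0.082, -0.997, -0.0], [-0.004, 0.0, -1.0]]
ft_force: [-6.0, 3.9, 4.6]
grip_width: 0.0401
grip_force: 15.0
```

Call:
drive_tool(moves="-1.73 0 2.07 0 0 0 3; -1.45 0 2.27 0 0 0 3; -1.16 0 2.44 0 0 0 3; -0.85 0 2.56 0 0 0 3; -0.3 0 1.4 0 0 0 3; -0.22 0 1.25 0 0 0 3; -0.12 0 1.35 0 0 0 3; -0.07 0 1.1 0 0 0 3; 0 0 0 0 0 0 3; 0 0 0 0 0 0 3")

```text
t: 46.83
eef_pos: [0.4029, 0.1834, 0.0941]
orientation: [[0.997, 0.081, -0.005], [0.081, -0.997, 0.001], [-0.005, -0.001, -1.0]]
ft_force: [-6.1, 5.4, -1.5]
grip_width: 0.0396
grip_force: 15.0
```

Call:
drive_tool(moves="0 0 0.2 0 0 0 3; 0 0 0 0 0 0 6.5; 0 0 0 0 0 0 6.5; 0 0 0 0 0 0 6.5; 0 0 0 0 0 0 6.5; 0 0 -1.5 0 0 0 6.5; 0 0 -4 0 0 0 6.5; 0 0 -4 0 0 0 6.5; 0 0 -4 0 0 0 6.5; 0 0 0 0 0 0 6.5")

```text
t: 47.67
eef_pos: [0.4098, 0.184, 0.2352]
orientation: [[0.997, 0.079, 0.013], [0.079, -0.997, 0.003], [0.013, -0.002, -1.0]]
ft_force: [1.1, 0.4, -0.0]
grip_width: 0.0652
grip_force: 0.0
```

Call:
drive_tool(moves="1 4 0 0 0 0 6.5; 1 4 0 0 0 0 6.5; 1 4 0 0 0 0 6.5; 1 4 0 0 0 0 6.5; 0 4 0 0 0 0 6.5; 0 4 0 0 0 0 6.5; 0 4 0 0 0 0 6.5; 0 0 0 0 0 0 6.5; 0 0 0 0 0 0 6.5; 0 0 0 0 0 0 6.5")

```text
t: 48.5
eef_pos: [0.4676, -0.0935, 0.2281]
orientation: [[0.997, 0.079, -0.0], [0.079, -0.997, 0.0], [-0.0, -0.0, -1.0]]
ft_force: [0.6, 1.1, 0.2]
grip_width: 0.065
grip_force: 0.0
```

Run:
```python
from h import *
t,_=cam("top");s,_=cam("scene")
old=cv2.cvtColor(cv2.imread("pics/top0.png"),cv2.COLOR_BGR2RGB)
for i in(old,t):
    for b in blobs(i,"lid",1000): print(cv2.minAreaRect(cv2.findNonZero(b[2])))
    for b in blobs(i,"orange",60): print(b[0].round(1),b[1])
save(np.hstack([t[90:290,110:450],s[80:280,200:420]]),"f",1.4)
```

```text
((187.25198364257812, 193.5808563232422), (55.86369323730469, 98.93704223632812), 83.82982635498047)
[337.7 177.6] 172
[295.2 186.5] 169
[344.  214.2] 174
[286.3 227.8] 168
[192.2 241.1] 240
((187.2601776123047, 193.4934539794922), (56.06109619140625, 99.00382232666016), 83.79655456542969)
[170.7 163.8] 67
[192.2 240.8] 219
```

View pics/f.png

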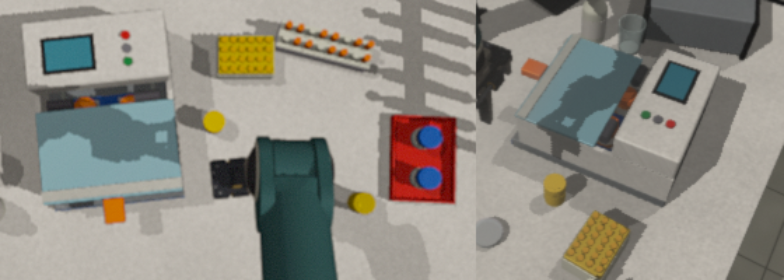

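The lid lies exactly as it did at the start, shut. The used pots are in the tray and the fresh caps are home under the lid, seen at (85,103). Handing in.

```bash
python3 -c "
from bench import ctrl
print(ctrl.job_done())"
```

```text
the job is handed in; nothing more can be done
None
```

I handed the job in at about 48.6 s: both used pots are in the discard tray, all four fresh pots stand in the carriage, and the lid is shut. The carriage looks home: it stopped firmly against a 23 N push, though I couldn't read its travel directly. The judge returned no verdict.

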